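# Pack the music box and hold its lid at the balance point

### The job

Pack the small cork cylinder and the bamboo brick, both upright, side by side into the bay of the open music box and let go of them. Then take the lid by its bar, swing it up from where it leans back to the point where it balances, standing upright with the bar straight above the hinge, and finish still gripping the bar there, as if for someone to fit a lid stay: do not let it go over towards shutting. Leave the other things on the console where they are.

Things in the scene. Friction and masses are not known exactly. Their poses are not given: they have to be found in the camera images.
- music_box: Wooden music box, fixed, 176 (its x) x 97 (its y) mm outside, rim 74 mm high, walls 8 mm; open inside 160 x 81 mm, its inner floor 25 mm above the console (works shut in below). Origin: centre of the underside. Brass winding knob (not used) stands 20 mm out of its -x end, 40 mm up. The lid is hinged along the top of its +y side.
- bay (a point): Centre of the packing bay on the inner floor; axes as the box's. Bay 60 mm (x) x 81 mm (y), between the side walls and two brass strips 3 mm high across the floor; beyond each strip 46 mm of empty box for fingers. Cylinder (44) and brick (28, its length along the box's x) stand side by side along y with 9 mm to spare in all.
- brick_mid (a point): Centre of the bamboo (pale wood) brick, loose, 54 (its x) x 28 (its y) x 44 mm high (its z), standing on the console, so its centre is 22 mm up; 50 g.
- cork_mid (a point): Centre of the cork cylinder, loose, 44 mm in diameter and 44 mm high, standing upright on the console, so its centre is 22 mm up; 30 g.
- lid (a joint): Lid angle in rad: 0 shut, 1.571 upright, where it balances, weight and bar straight above the hinge; 2.2 leaning back on its stop, where it starts. Nearly free hinge: it falls shut below 1.571 and back to the stop above. Flat wooden panel 176 mm wide along the hinge, 97 mm deep, 8 mm thick, about 170 g with its bar.
- lid_hinge (a point): Middle of the hinge line, fixed on the box, 79 mm above the console over the box's outer +y side; axes as the box's: the hinge line runs along x, the opening lid swings from -y over the top (+z) to +y.
- lid_bar (a point): Centre of the lid's handle: a round wooden bar 12 mm thick, 92 mm long, parallel to the hinge line and 129 mm from it in the plane of the lid. Two brass posts 40 mm either side of its middle hold it 32 mm off the lid's free edge, so it can be pinched from above across the bar and turns between the fingers as the lid swings.
- cork_slab: Bystander: flat cork slab 100 x 60 x 30 mm, lying; origin under its centre.
- bamboo_post: Bystander: bamboo post 35 x 35 mm, 80 mm tall, standing; origin under its centre.
- incense_bowl: Bystander: clear glass bowl, 110 mm across, 45 mm high; origin under its centre.
- mug: Bystander: white mug, 80 mm across, 90 mm high; origin under its centre.
- coaster: Bystander: flat cork disc 90 mm across, 8 mm thick; origin under its centre.
- grip_ball_center (a point): Bystander: centre of a blue silicone ball 54 mm across, resting in a shallow aluminium tray 160 x 220 mm.
Not all that is in view belongs to the job. Leave any orange or red look-alike of the part that bears brick_mid alone.

How it is judged (in metres and radians):
On the way, in this order (a step that is already met when the one before it is completed fails the run):
1. cylinder and brick both stand upright on the floor of the bay, let go (x of brick_mid in the frame of music_box between -0.013 and 0.013 m and y of brick_mid in the frame of music_box between -0.036 and 0.036 m and z of brick_mid in the frame of music_box between 0.042 and 0.051 m and angle between each of brick_mid, cork_mid's own z axis and vertical below 0.12 rad and contact force between the fingers and brick below 0.2 N and x of cork_mid in the frame of music_box between -0.013 and 0.013 m and y of cork_mid in the frame of music_box between -0.036 and 0.036 m and z of cork_mid in the frame of music_box between 0.042 and 0.051 m and contact force between the fingers and cork below 0.2 N), for 0.2 s.
2. the lid is held by its bar at its balance point (value of joint lid between 1.481 and 1.661 rad and velocity of joint lid between -0.15 and 0.15 rad/s and contact force between the fingers and lid above 1 N), for 0.2 s.
At the end, for the whole second after the job is handed in: Cylinder and brick stand upright (7 degrees) on the bay floor, within 13 mm of its middle along the box's x and 36 mm along y, fingers off them. The lid is still, within 0.09 rad of upright (1.571), the fingers gripping its bar with at least 1 N (all of step 1 and all of step 2); the arm keeps its last pose, push and grip.
It fails at once if the lid goes over its balance point towards shutting (below 1.2 rad) (value of joint lid below 1.2 rad).
It fails at once if a bystander is moved by more than 30 mm (distance of any of cork_slab, bamboo_post, incense_bowl, mug, coaster, grip_ball_center from where it was at the start of the episode above 0.03 m).
It also fails if it takes over 69 s, if anything falls off the work surface, if the arm or the gripper's body presses on something with over 40 N, if the wrist force passes 120 N, or if a joint passes its speed limit or range.

### The arm

A 6-joint arm with a two-finger parallel gripper is mounted at the origin on the work surface. World frame = base frame: x ahead of the robot, y to its left, z up, the work surface at z = 0. Lengths are in m, angles in degrees, forces in N, time in s.
With the tool pointing down it reaches from about 0.4 to 0.825 m from the base axis. Payload 7 kg.
Tool frame: the origin (TCP) lies between the finger pads; the fingertips stand ctrl.tip_extent ahead of it and the grasp point (between the pads) lies 2 mm behind it (ctrl.tip_extent is the distance from the TCP to the fingertips, in m); z points along the fingers, y is the direction in which the jaws open and shut (so a half turn about z gives the same grasp; the last joint's range is limited). The gripper opens to 88 mm and grips with 3 to 60 N. Pads are 19 mm wide; open, the fingers measure 130 mm over their backs; the gripper's body (78 mm by 193 mm) begins 47 mm behind the grasp point.
Start: joints at [-52.019, 20.546, 0.682, 0, -70.136, -16.507], TCP at [0.247, -0.628, 0.221] pointing down, gripper open.
Joint ranges: [-176.03, 176.03], [-82.01, 121.73], [-58.28, 71.71], [-173.87, 95.51], [-174.79, -0.11], [-173.66, 173.66]. Speed limits (degrees/s): [136.94, 136.94, 172.46, 180, 180, 180].

### API

Orientations are given as [roll, pitch, yaw] about the fixed x, y, z axes, in that order (R = Rz(yaw) Ry(pitch) Rx(roll)).
In Python, from plant import ctrl gives the robot as it stands.
- The arm moves only by the shell command python3 -m handwheel 'ROWS' [OPENING]. ROWS is JSON, a list of rows, each a list of 6 numbers: the shift along the tool's x, y, z in m, then the turn, a rotation vector about the tool's x, y, z in rad. In form: [[dx, dy, dz, ax, ay, az], ...]. A call has 1 to 8 rows; each row is the pose to reach, as a shift and turn from the pose commanded when the call began, along the tool's axes at that moment; what a row does not reach only later rows make up. A row lasts 1/8 s, in which the tool goes at most 62.5 mm and 10.7 degrees, less where a joint would pass 70% of its speed; a pose out of reach is approached as far as the arm can. A call with a gripper value outside its range is refused whole. OPENING is the closure, from -1 (fully open) to 1 (shut), so that 0 is half open, set as the call begins (- or left out, the last holds). The fingers move at their own pace and stop on an object; the grip force is fixed at half the most. Time passes only in rows, so rows that repeat a pose let the fingers close. It gives the time, the measured TCP pose, the force and the opening at its end, in the units of the state.
- ctrl.get_obs(): the state, without advancing time (a new reading comes with each control period).
- ctrl.snapshot(name): name is "scene" or "top"; returns a dict with "img" (480x640x3 uint8, blue, green, red), "fx", "fy", "cx", "cy" (pixels), "R" (3x3) and "t" (3): a world point X has camera coordinates R X + t. Camera axes: x right, y down, z forward; pixel columns grow to the right and rows downward; lengths in m; the calibration is good to about 2 mm. A picture is of the moment at which its call begins. There is no depth.
- ctrl.close_job(): hands the job in, once; it reports no verdict.
The state is a dict: "clock": time; "joint_pos": joint angles; "qvel": joint speeds; "tau": joint torques, N m; "tool_pos": TCP position; "orientation": TCP orientation; "force": force on the tool from outside, world axes, zero at the start; "moment": the same for the moment, N m; "opening": finger opening in m.
Only numpy, scipy, OpenCV 4.12 (cv2) and the standard library are available. Lean on these libraries where they do the work, as an engineer would, in place of code of your own. Each camera call takes 0.05 s, during which the arm holds its last target.

## Working session

There is one attempt and no reset: what is moved stays moved. The work goes in short steps, Python scripts to look and compute and a shell command to move; the robot and the scene stay as the last step left them, time stands still between calls to the robot, and variables do not carry over. Pictures are saved under pics/ and viewed, and the job is handed in when it is done.

```bash
mkdir -p pics; ls; python3 - <<'E'
from plant import ctrl
import cv2,json,numpy as np
o=ctrl.get_obs();print(o,ctrl.tip_extent)
for n in("scene","top"):
    s=ctrl.snapshot(n);cv2.imwrite(f"pics/{n}0.png",s["img"]);np.savez(f"pics/{n}0.npz",**s)
    print(n,s["fx"],s["fy"],s["cx"],s["cy"],s["R"],s["t"])
E
```

```text
pics
{'clock': 0.0, 'joint_pos': array([-5.20175130e+01,  2.05909824e+01,  6.31793043e-01, -2.06241606e-02,
       -7.01347242e+01, -1.65083707e+01]), 'qvel': array([ 0.00282763,  0.08525963, -0.0926458 , -0.00777413,  0.01498142,
       -0.08318735]), 'tau': array([-1.07551332e-03, -5.82717419e+01,  2.93057352e+01,  6.99748412e+00,
        6.76450931e-03, -1.60525137e-04]), 'tool_pos': array([ 0.24690708, -0.62767178,  0.22041117]), 'orientation': array([ 1.79904448e+02, -8.10006998e-03, -1.58532901e+02]), 'force': array([ 0.0687196 , -0.2147293 ,  0.33703616]), 'moment': array([ 0.02914732, -0.01500893,  0.02540715]), 'opening': 0.08733812690477566} 0.017
scene 499.53787954417663 499.53787954417663 322.2542704942341 234.9021577659959 [[-0.03639157  0.99933228  0.00326212]
 [ 0.7438546   0.0292677  -0.66770034]
 [-0.66734998 -0.02187212 -0.74442301]] [ 0.03055374 -0.35020025  1.73814379]
top 470.6276381389162 470.6276381389162 321.0658469376774 239.65392609877975 [[-0.02192153 -0.9995779   0.01906482]
 [-0.98722093  0.01863197 -0.15826458]
 [ 0.15784256 -0.02229059 -0.98721267]] [-0.0170384   0.55930921  1.06376745]
```

View pics/scene0.png

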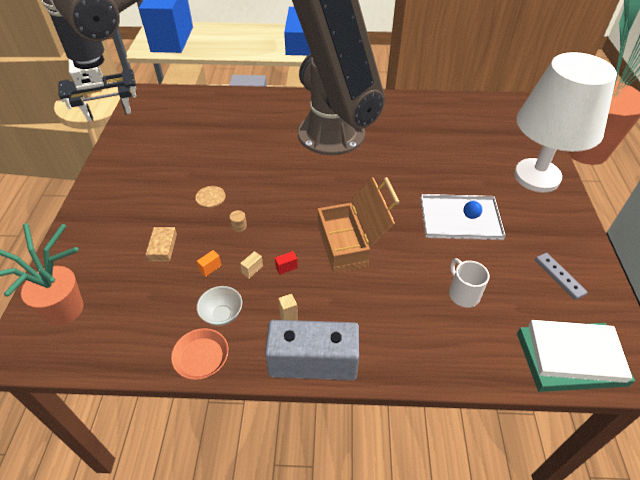

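View pics/top0.png

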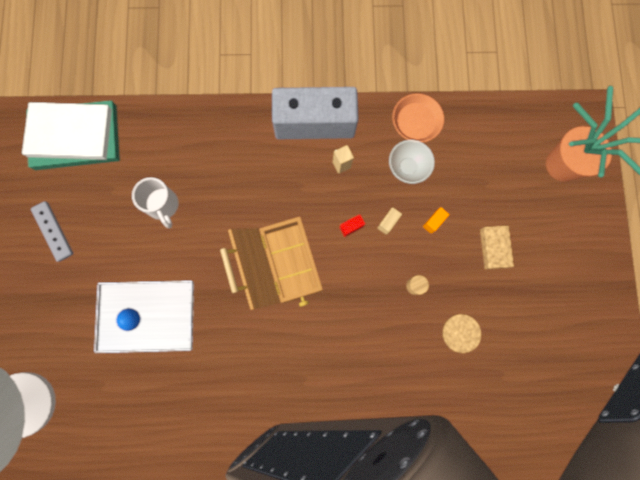

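The top view shows the box at about (290,262), the bamboo brick at (390,221) between the red and orange look-alikes, and the cork cylinder at (418,285). The lid leans to the left. I'll enlarge these next.

```bash
python3 - <<'E'
import cv2
i=cv2.imread("pics/top0.png")
cv2.imwrite("pics/c1.png",cv2.resize(i[205:320,215:335],None,fx=5,fy=5,interpolation=cv2.INTER_CUBIC))
cv2.imwrite("pics/c2.png",cv2.resize(i[200:300,330:450],None,fx=6,fy=6,interpolation=cv2.INTER_CUBIC))
i=cv2.imread("pics/scene0.png")
cv2.imwrite("pics/c3.png",cv2.resize(i[170:280,305:405],None,fx=5,fy=5,interpolation=cv2.INTER_CUBIC))
cv2.imwrite("pics/c4.png",cv2.resize(i[200:285,190:300],None,fx=7,fy=7,interpolation=cv2.INTER_CUBIC))
E
```

```text
(no output)
```

View pics/c1.png

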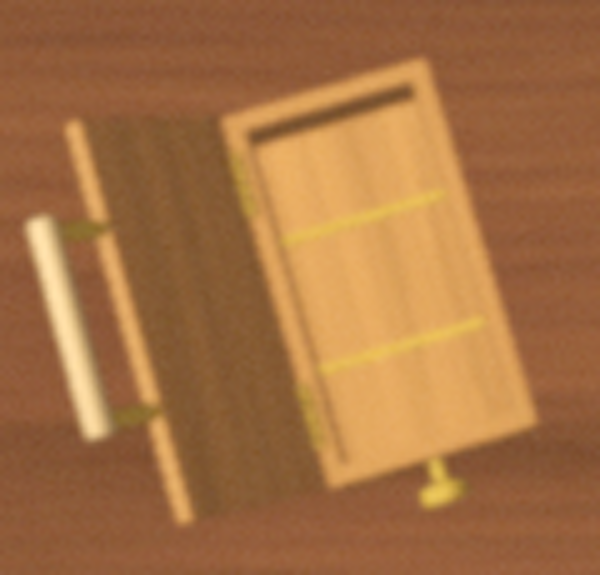

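View pics/c2.png

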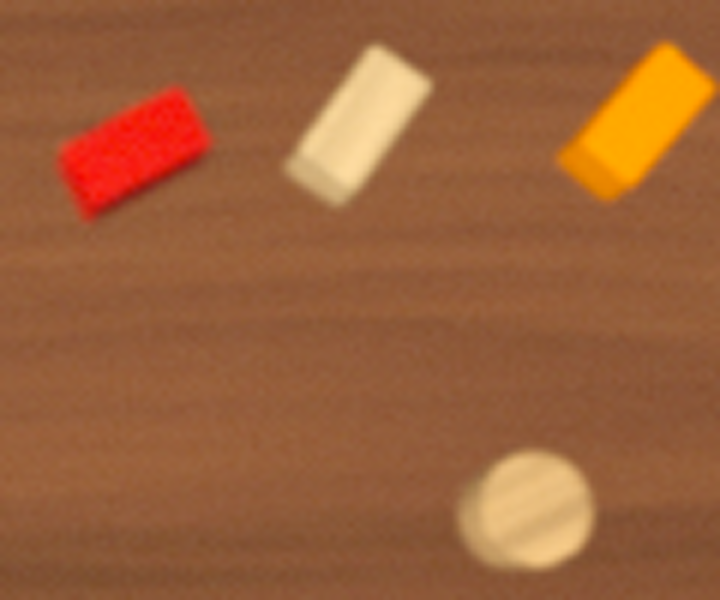

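View pics/c3.png

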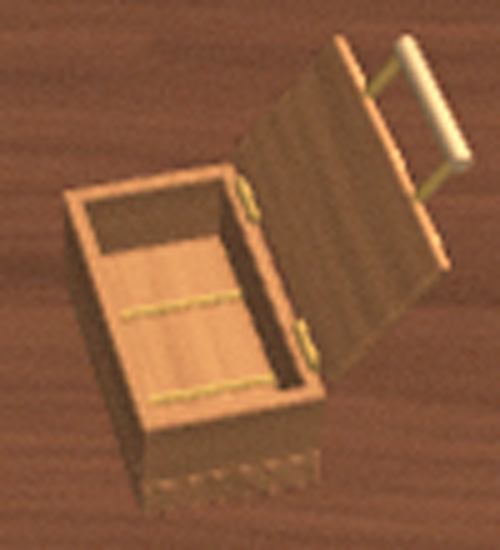

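View pics/c4.png

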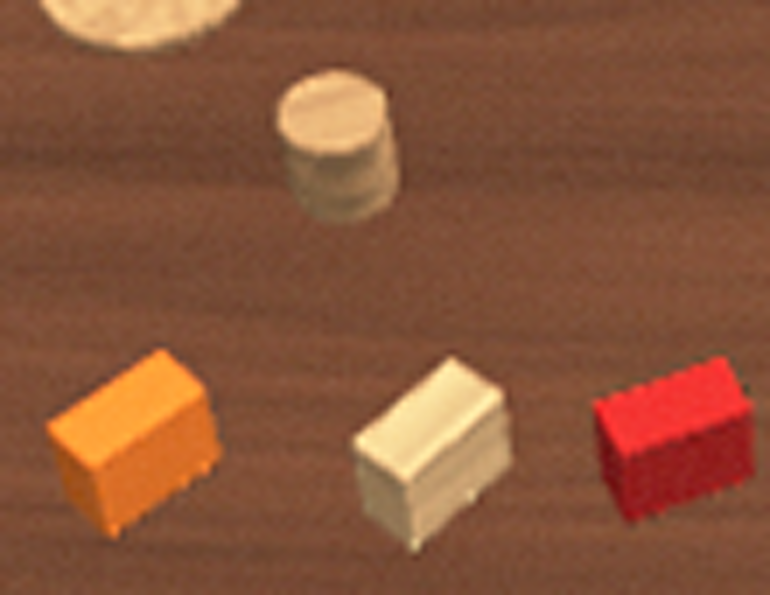

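```bash
cat > h.py <<'E'
import numpy as np
from scipy.optimize import least_squares
from scipy.spatial.transform import Rotation as Ro
C={n:dict(np.load(f"pics/{n}0.npz")) for n in("scene","top")}
def proj(n,X):
    c=C[n];p=np.atleast_2d(X)@c["R"].T+c["t"]
    return np.c_[c["fx"]*p[:,0]/p[:,2]+c["cx"],c["fy"]*p[:,1]/p[:,2]+c["cy"]]
def ray(n,uv,z):
    c=C[n];d=c["R"].T@np.array([(uv[0]-c["cx"])/c["fx"],(uv[1]-c["cy"])/c["fy"],1]);o=-c["R"].T@c["t"]
    return o+d*(z-o[2])/d[2]
def unc(p,f,o): return (np.array(p,float)+.5)/f-.5+np.array(o)
def fit(obs,x0):  # obs: (cam, local xyz, uv); pose x,y,yaw on z=0
    def r(q):
        c,s=np.cos(q[2]),np.sin(q[2]);R=np.array([[c,-s,0],[s,c,0],[0,0,1]])
        return np.concatenate([proj(n,R@np.array(l)+[q[0],q[1],0])[0]-uv for n,l,uv in obs])
    s=least_squares(r,x0);return s.x,r(s.x).reshape(-1,2)
E
python3 - <<'E'
from h import *
np.set_printoptions(precision=4,suppress=True)
a,b=.088,.0485
L=[(a,b,.074),(a,-b,.074),(-a,-b,.074),(-a,b,.074)]
tp=[(225,115),(428,60),(537,422),(330,487)]
T=[("top",l,unc(p,5,(215,205))) for l,p in zip(L,tp)]
sp=[(323,395),(147,430),(68,190),(232,165)]
S=[("scene",l,unc(p,5,(305,170))) for l,p in zip(L,sp)]
for o in(T,S,T+S):
    q,r=fit(o,[.55,.05,.2]);print("box",q,np.degrees(q[2]));print(r.T)
BL=[(.027,.014,.044),(.027,-.014,.044),(-.027,-.014,.044),(-.027,.014,.044)]
tp=[(375,43),(432,88),(350,190),(298,150)]
T=[("top",l,unc(p,6,(330,200))) for l,p in zip(BL,tp)]
sp=[(405,482),(355,440),(453,357),(507,398)]  # +x = away from robot
S=[("scene",l,unc(p,7,(190,200))) for l,p in zip(BL,sp)]
for o in(T,S,T+S):
    q,r=fit(o,[.6,-.15,-.6]);print("brick",q,np.degrees(q[2]));print(r.T)
print("cork",ray("top",unc((537,510),6,(330,200)),.044),ray("scene",unc((332,112),7,(190,200)),.044))
for n,uv in(("top",(418,118)),("scene",(200,350))): pass
for n,p in dict(bowl=((412,160),.045),coaster=((462,334),.008),slab=((497,247),.03),post=((343,155),.08),red=((352,225),.044),mug=((152,192),.09)).items(): print(n,ray("top",*p))
E
```

```text
box [0.5124 0.0426 0.2691] 15.418454306668986
[[-0.0243 -0.0372  0.0555  0.0057]
 [ 0.2006 -0.5139  0.4344 -0.1372]]
box [0.509  0.0431 0.2724] 15.605644273897656
[[ 0.5905 -0.512  -0.4014  0.3274]
 [ 0.0969 -0.217   0.3493 -0.2763]]
box [0.5115 0.0428 0.2706] 15.502144831629273
[[-0.1463 -0.1692  0.0327 -0.0053  0.4613 -0.708  -0.4879  0.2952]
 [ 0.6614 -0.1152  0.8206  0.314   0.8457  0.4981  0.9331  0.3375]]
brick [ 0.6052 -0.1942 -0.6819] -39.07024982952573
[[ 0.1428  0.0594  0.2916 -0.4928]
 [ 0.1641 -0.2697  0.2922 -0.1901]]
brick [ 0.604  -0.195  -0.6638] -38.033287712236856
[[-0.0599 -0.4612  0.3624  0.1688]
 [-0.1001  0.407   0.1328 -0.4578]]
brick [ 0.6048 -0.1945 -0.6751] -38.67907916538779
[[ 0.2116  0.1758  0.5335 -0.2996 -0.0243 -0.3398  0.6462  0.3734]
 [ 0.2959 -0.1992  0.4574  0.0369  0.1275  0.5583  0.3921 -0.1232]]
cork [ 0.4486 -0.2546  0.044 ] [ 0.4469 -0.2557  0.044 ]
bowl [ 0.7506 -0.2537  0.045 ]
coaster [ 0.3318 -0.3586  0.008 ]
slab [ 0.5354 -0.4503  0.03  ]
post [ 0.7536 -0.0836  0.08  ]
red [ 0.5928 -0.1026  0.044 ]
mug [0.6688 0.3555 0.09  ]
```

```bash
cat > d.py <<'E'
# usage: d.py x y z yaw  -> tool-frame delta from the measured pose
import sys
from h import *
from plant import ctrl
o=ctrl.get_obs();x,y,z,yaw=map(float,sys.argv[1:5])
R=Ro.from_euler("xyz",o["orientation"],degrees=True)
T=Ro.from_euler("xyz",[180,0,yaw],degrees=True)
print("t",round(o["clock"],2),"pos",o["tool_pos"].round(4),"rpy",o["orientation"].round(2),"open",round(o["opening"],4),"F",o["force"].round(1),"q",o["joint_pos"].round(1))
print("shift",R.inv().apply(np.array([x,y,z])-o["tool_pos"]).round(4),"turn",(R.inv()*T).as_rotvec().round(4))
E
python3 d.py 0.4478 -0.2552 0.12 -74.5
```

```text
t 0.1 pos [ 0.2469 -0.6278  0.2205] rpy [ 1.7991e+02 -1.0000e-02 -1.5853e+02] open 0.0879 F [ 0.4  0.3 -0.1] q [-52.   20.6   0.6  -0.  -70.1 -16.5]
shift [-0.3233  0.2731  0.1009] turn [ 1.3000e-03  1.0000e-03 -1.4667e+00]
```

```bash
python3 -m handwheel '[[-0.04,0.034,0.0,0,0,-0.18],[-0.08,0.068,0.0,0,0,-0.36],[-0.12,0.102,0.02,0,0,-0.54],[-0.16,0.136,0.035,0,0,-0.72],[-0.2,0.17,0.05,0,0,-0.9],[-0.245,0.205,0.07,0,0,-1.08],[-0.29,0.24,0.085,0,0,-1.26],[-0.323,0.273,0.1,0.001,0.001,-1.44]]' -1; python3 -m handwheel '[[0,0,0,0,0,-0.027],[0,0,0,0,0,-0.027]]'; python3 d.py 0.4478 -0.2552 0.026 -74.5
```

```text
clock: 1.1
tool_pos: [0.4486, -0.254, 0.1208]
orientation: [-180.0, -0.1, -75.6]
force: [0.2, 0.3, -0.4]
opening: 0.0877
clock: 1.35
tool_pos: [0.4477, -0.2557, 0.1213]
orientation: [180.0, -0.1, -74.5]
force: [-0.0, -0.0, 0.6]
opening: 0.0877
t 1.35 pos [ 0.4477 -0.2557  0.1213] rpy [ 1.7998e+02 -7.0000e-02 -7.4480e+01] open 0.0877 F [-0.  -0.   0.6] q [ -7.8  10.8 -27.2   0.1 -52.   23.3]
shift [-0.0006 -0.0003  0.0953] turn [ 0.0004 -0.0012  0.0004]
```

```bash
python3 -m handwheel '[[0,0,0.03,0,0,0],[0,0,0.06,0,0,0],[0,0,0.08,0,0,0],[0,0,0.095,0,0,0],[0,0,0.095,0,0,0]]'; python3 -m handwheel '[[0,0,0,0,0,0],[0,0,0,0,0,0],[0,0,0,0,0,0],[0,0,0,0,0,0],[0,0,0,0,0,0],[0,0,0,0,0,0]]' 1;  python3 - <<'E'
from plant import ctrl
import cv2
for n in("scene","top"):
    s=ctrl.snapshot(n);i=s["img"]
    i=i[140:280,150:350] if n=="scene" else i[220:340,350:490]
    cv2.imwrite(f"pics/{n}1.png",cv2.resize(i,None,fx=4,fy=4,interpolation=cv2.INTER_CUBIC))
E
```

```text
clock: 1.98
tool_pos: [0.4469, -0.2565, 0.0257]
orientation: [179.9, -0.0, -74.6]
force: [-0.7, -0.0, -0.5]
opening: 0.0877
clock: 2.72
tool_pos: [0.448, -0.2559, 0.0265]
orientation: [-180.0, -0.1, -74.5]
force: [0.1, 0.8, 2.3]
opening: 0.0429
```

View pics/scene1.png

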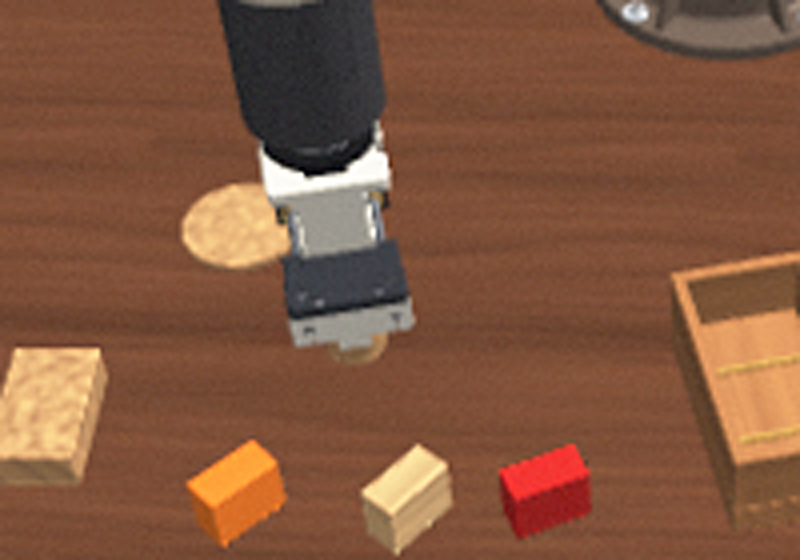

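View pics/top1.png

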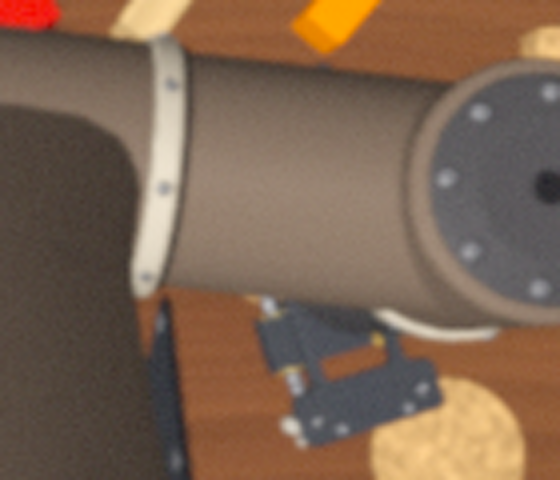

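The cork is gripped: the opening of 42.9 mm matches its diameter. Next I'll lift it and move over the bay.

```bash
python3 -m handwheel '[[0,0,-0.03,0,0,0],[0,0,-0.08,0,0,0],[0,0,-0.13,0,0,0],[0,0,-0.165,0,0,0],[0,0,-0.165,0,0,0]]'; python3 d.py 0.5072 0.0582 0.19 -74.5
```

```text
clock: 3.45
tool_pos: [0.4492, -0.2562, 0.1943]
orientation: [-179.7, -0.2, -74.5]
force: [-0.4, -0.3, -0.3]
opening: 0.0433
t 3.45 pos [ 0.4492 -0.2562  0.1943] rpy [-179.71   -0.23  -74.46] open 0.0433 F [-0.4 -0.3 -0.3] q [ -7.8   6.6 -21.6   0.1 -61.4  23.3]
shift [-0.2873 -0.1401  0.0038] turn [-0.005  -0.004   0.0008]
```

```bash
python3 -m handwheel '[[-0.035,-0.017,0,0,0,0],[-0.085,-0.04,0,0,0,0],[-0.135,-0.065,0,0,0,0],[-0.185,-0.09,0,0,0,0],[-0.235,-0.115,0,0,0,0],[-0.27,-0.132,0,0,0,0],[-0.287,-0.14,0,0,0,0],[-0.287,-0.14,0,0,0,0]]'; python3 d.py 0.5072 0.0582 0.12 -74.5; python3 - <<'E'
from plant import ctrl
import cv2
for n in("scene","top"):
    s=ctrl.snapshot(n);i=s["img"];cv2.imwrite(f"pics/{n}2f.png",i)
    i=i[130:290,250:450] if n=="scene" else i[180:340,200:400]
    cv2.imwrite(f"pics/{n}2.png",cv2.resize(i,None,fx=4,fy=3.75,interpolation=cv2.INTER_CUBIC))
E
```

```text
clock: 4.45
tool_pos: [0.5054, 0.0588, 0.19]
orientation: [179.9, -0.1, -74.4]
force: [-0.2, -0.4, -0.2]
opening: 0.0432
t 4.45 pos [0.5054 0.0588 0.19  ] rpy [ 1.799e+02 -9.000e-02 -7.439e+01] open 0.0432 F [-0.2 -0.4 -0.2] q [ 28.8   6.3 -22.6   0.1 -61.3 -13.3]
shift [ 0.001  -0.0017  0.07  ] turn [ 0.0018 -0.0015  0.0019]
```

View pics/scene2f.png

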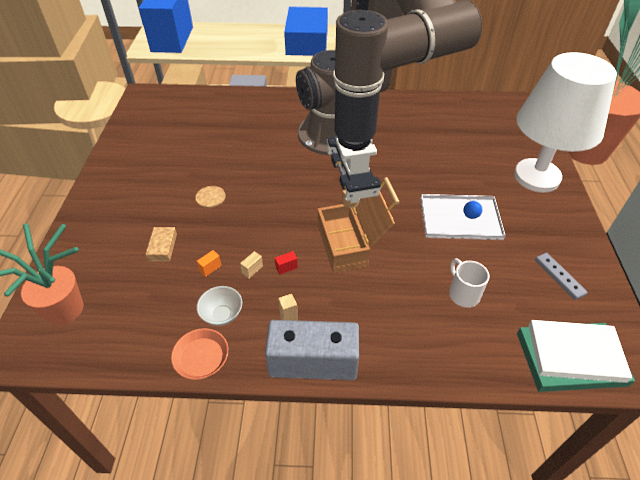

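View pics/scene2.png

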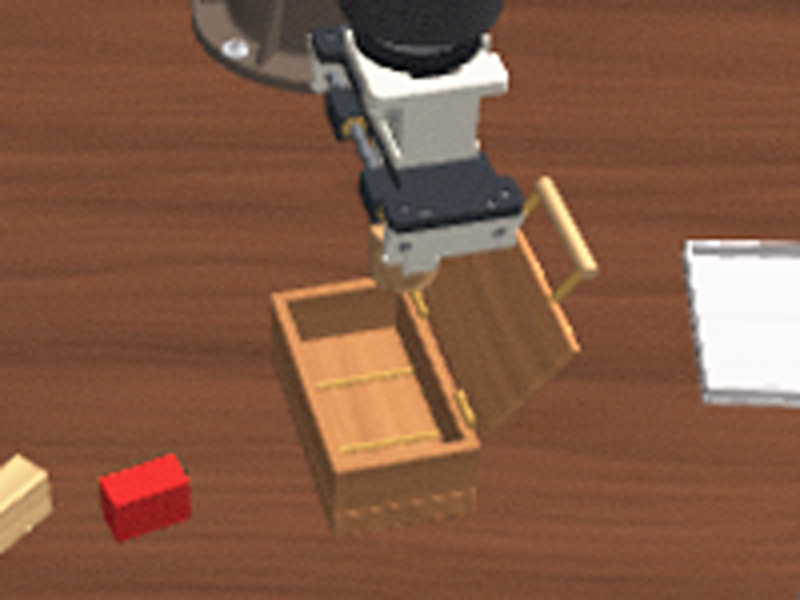

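View pics/top2.png

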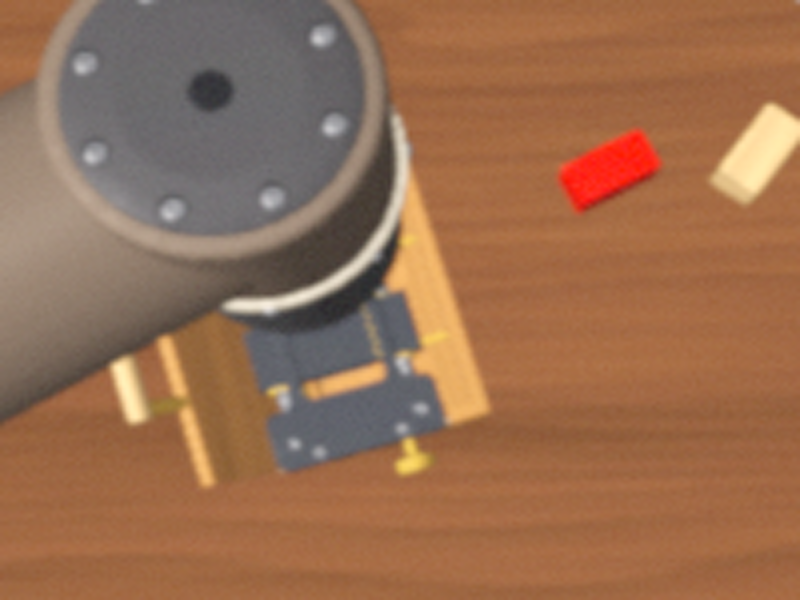

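```bash
python3 -m handwheel '[[0.001,-0.0015,0.02,0,0,0],[0.001,-0.0015,0.05,0,0,0],[0.001,-0.0015,0.07,0,0,0],[0.001,-0.0015,0.07,0,0,0],[0.001,-0.0015,0.07,0,0,0]]'; python3 d.py 0.5072 0.0582 0.0525 -74.5
```

```text
clock: 5.18
tool_pos: [0.5079, 0.0571, 0.1218]
orientation: [-180.0, -0.1, -74.5]
force: [0.0, 0.7, 0.7]
opening: 0.0433
t 5.17 pos [0.5079 0.0571 0.1218] rpy [-1.7995e+02 -8.0000e-02 -7.4510e+01] open 0.0433 F [0.  0.7 0.7] q [ 28.5  10.4 -27.7   0.1 -51.9 -13.1]
shift [-0.0014  0.0005  0.0693] turn [-0.0009 -0.0015 -0.0002]
```

```bash
python3 -m handwheel '[[-0.001,0,0.02,0,0,0],[-0.001,0,0.04,0,0,0],[-0.001,0,0.055,0,0,0],[-0.001,0,0.065,0,0,0],[-0.001,0,0.069,0,0,0],[-0.001,0,0.069,0,0,0],[-0.001,0,0.069,0,0,0]]'; python3 d.py 0.5072 0.0582 0.0515 -74.5
```

```text
clock: 6.05
tool_pos: [0.5076, 0.0587, 0.0524]
orientation: [-180.0, -0.1, -74.5]
force: [-0.6, -0.2, -0.6]
opening: 0.0432
t 6.05 pos [0.5076 0.0587 0.0524] rpy [-1.7995e+02 -7.0000e-02 -7.4470e+01] open 0.0432 F [-0.6 -0.2 -0.6] q [ 28.7  15.5 -32.2   0.1 -42.2 -13.3]
shift [0.0003 0.0005 0.0009] turn [-0.0008 -0.0012  0.0005]
```

```bash
python3 -m handwheel '[[0,0,0.0008,0,0,0],[0,0,0.0008,0,0,0]]'; python3 -m handwheel '[[0,0,0,0,0,0],[0,0,0,0,0,0],[0,0,0,0,0,0]]' -0.5;python3 -m handwheel '[[0,0,-0.02,0,0,0],[0,0,-0.06,0,0,0],[0,0,-0.11,0,0,0],[0,0,-0.14,0,0,0],[0,0,-0.14,0,0,0]]'; python3 d.py 0.6048 -0.1945 0.19 -128.7
```

```text
clock: 6.3
tool_pos: [0.5075, 0.0586, 0.0516]
orientation: [-180.0, -0.1, -74.5]
force: [-1.0, 1.1, 2.1]
opening: 0.043
clock: 6.68
tool_pos: [0.5072, 0.0584, 0.0511]
orientation: [180.0, -0.1, -74.5]
force: [-0.3, -0.3, -0.4]
opening: 0.0645
clock: 7.3
tool_pos: [0.5086, 0.0592, 0.1939]
orientation: [-179.7, -0.0, -74.5]
force: [0.3, 0.0, 0.5]
opening: 0.066
t 7.3 pos [0.5086 0.0592 0.1939] rpy [-1.797e+02 -3.000e-02 -7.446e+01] open 0.066 F [0.3 0.  0.5] q [ 28.7   6.1 -22.2   0.1 -61.4 -13.2]
shift [ 0.2702 -0.0247  0.0041] turn [-0.0051  0.0019  0.9466]
```

```bash
python3 -m handwheel '[[0.03,-0.003,0,0,0,0.12],[0.075,-0.007,0,0,0,0.28],[0.12,-0.011,0,0,0,0.44],[0.165,-0.015,0,0,0,0.6],[0.21,-0.019,0,0,0,0.76],[0.25,-0.023,0,0,0,0.9],[0.27,-0.0247,0,0,0,0.9466],[0.27,-0.0247,0,0,0,0.9466]]' -1; python3 -m handwheel '[[0,0,0,0,0,0],[0,0,0,0,0,0]]'; python3 d.py 0.6048 -0.1945 0.026 -128.7; python3 - <<'E'
from plant import ctrl
import cv2
for n in("scene","top"):
    s=ctrl.snapshot(n);i=s["img"]
    i=i[150:290,200:400] if n=="scene" else i[180:320,220:420]
    cv2.imwrite(f"pics/{n}3.png",cv2.resize(i,None,fx=4,fy=4,interpolation=cv2.INTER_CUBIC))
E
```

```text
clock: 8.3
tool_pos: [0.6029, -0.1957, 0.1902]
orientation: [180.0, -0.1, -128.8]
force: [0.8, -0.6, 0.2]
opening: 0.0879
clock: 8.55
tool_pos: [0.6031, -0.1939, 0.1917]
orientation: [-179.9, -0.0, -128.6]
force: [-0.7, 0.8, 0.1]
opening: 0.0874
t 8.55 pos [ 0.6031 -0.1939  0.1917] rpy [-1.7994e+02 -3.0000e-02 -1.2860e+02] open 0.0874 F [-0.7  0.8  0.1] q [ -0.2  17.8  -7.4   0.1 -64.8 -38.5]
shift [-0.0007 -0.0016  0.1657] turn [-0.0011 -0.0005  0.0018]
```

View pics/scene3.png

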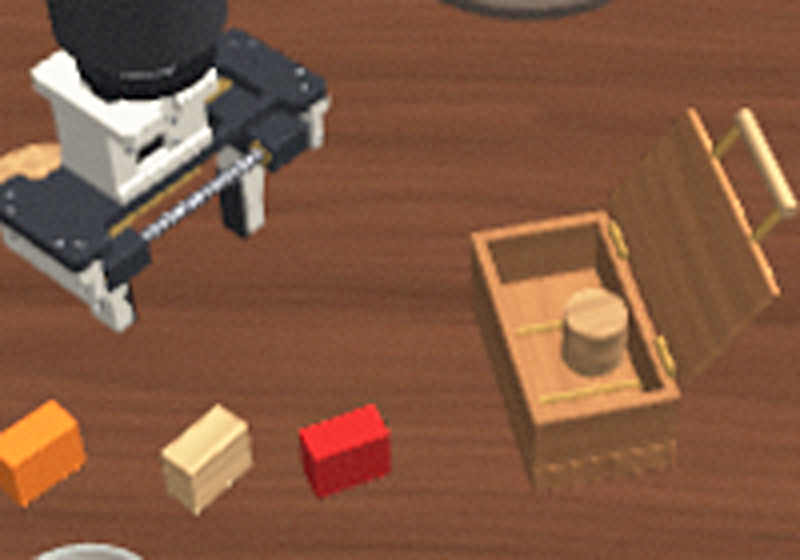

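View pics/top3.png

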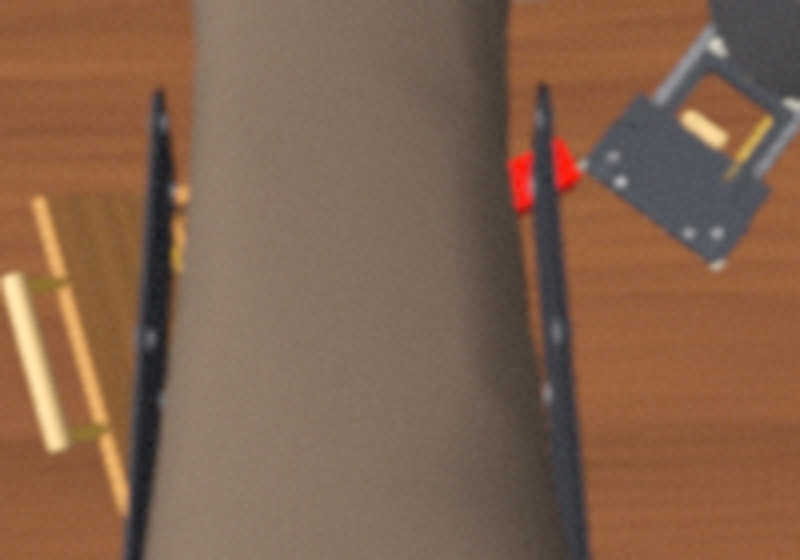

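```bash
python3 -m handwheel '[[-0.0005,-0.001,0.03,0,0,0],[-0.0005,-0.001,0.08,0,0,0],[-0.0005,-0.001,0.125,0,0,0],[-0.0005,-0.001,0.155,0,0,0],[-0.0005,-0.001,0.1655,0,0,0],[-0.0005,-0.001,0.1655,0,0,0]]';python3 -m handwheel '[[0,0,0,0,0,0],[0,0,0,0,0,0],[0,0,0,0,0,0],[0,0,0,0,0,0],[0,0,0,0,0,0],[0,0,0,0,0,0]]' 1
python3 - <<'E'
from h import *
for z in(.069,):
    X=ray("scene",unc((595,312),4,(200,150)),z)
    for b in((.509,.0431),(.5115,.0428)):
        d=X[:2]-b;c,s=np.cos(.2715),np.sin(.2715);print(X,d@[c,s],d@[-s,c])
E
python3 d.py 0.6048 -0.1945 0.026 -128.7
```

```text
clock: 9.4
tool_pos: [0.6046, -0.1951, 0.0262]
orientation: [-179.9, -0.1, -128.7]
force: [-0.5, -0.1, 0.6]
opening: 0.0875
clock: 10.15
tool_pos: [0.6047, -0.1954, 0.0265]
orientation: [-179.9, -0.0, -128.7]
force: [-0.2, 1.5, 5.8]
opening: 0.0538
[0.50401727 0.05814879 0.069     ] -0.0007644762297797883 0.01583380480560023
[0.50401727 0.05814879 0.069     ] -0.0030924474798512984 0.01679325770118199
t 10.15 pos [ 0.6047 -0.1954  0.0265] rpy [-1.799e+02 -3.000e-02 -1.287e+02] open 0.0538 F [-0.2  1.5  5.8] q [ -0.3  27.1 -17.4   0.1 -45.5 -38.5]
shift [-0.0007  0.0005  0.0005] turn [-0.0017 -0.0005  0.0001]
```

```bash
python3 -m handwheel '[[0,0,-0.03,0,0,0],[0,0,-0.08,0,0,0],[0,0,-0.13,0,0,0],[0,0,-0.165,0,0,0],[0,0,-0.165,0,0,0],[0,0,-0.165,0,0,0]]'; python3 d.py 0.5179 0.0197 0.19 -74.5
```

```text
clock: 10.9
tool_pos: [0.6037, -0.1949, 0.1901]
orientation: [180.0, -0.1, -128.7]
force: [-0.2, -0.1, -0.9]
opening: 0.0538
t 10.9 pos [ 0.6037 -0.1949  0.1901] rpy [ 1.7999e+02 -5.0000e-02 -1.2872e+02] open 0.0538 F [-0.2 -0.1 -0.9] q [ -0.3  18.   -7.3   0.  -64.8 -38.5]
shift [-1.137e-01  2.012e-01  1.000e-04] turn [ 6.000e-04 -8.000e-04 -9.464e-01]
```

```bash
python3 -m handwheel '[[-0.012,0.022,0,0,0,-0.1],[-0.03,0.053,0,0,0,-0.25],[-0.05,0.088,0,0,0,-0.41],[-0.07,0.124,0,0,0,-0.57],[-0.09,0.159,0,0,0,-0.73],[-0.106,0.188,0,0,0,-0.88],[-0.1137,0.2012,0,0,0,-0.946],[-0.1137,0.2012,0,0,0,-0.946]]'; python3 -m handwheel '[[0,0,0,0,0,0],[0,0,0,0,0,0]]'; python3 d.py 0.5179 0.0197 0.12 -74.5;python3 - <<'E'
from plant import ctrl
import cv2
for n in("scene",):
    s=ctrl.snapshot(n);i=s["img"]
    i=i[130:290,250:450] if n=="scene" else i[180:320,220:420]
    cv2.imwrite(f"pics/{n}4.png",cv2.resize(i,None,fx=4,fy=3.75,interpolation=cv2.INTER_CUBIC))
E
```

```text
clock: 11.9
tool_pos: [0.518, 0.0199, 0.19]
orientation: [179.9, -0.1, -74.5]
force: [0.6, -0.7, -0.3]
opening: 0.0532
clock: 12.15
tool_pos: [0.5186, 0.0187, 0.1904]
orientation: [180.0, -0.1, -74.6]
force: [0.1, 0.1, -0.5]
opening: 0.0535
t 12.15 pos [0.5186 0.0187 0.1904] rpy [ 1.7996e+02 -8.0000e-02 -7.4620e+01] open 0.0535 F [ 0.1  0.1 -0.5] q [ 23.8   7.2 -21.5   0.1 -61.4  -8.5]
shift [-0.0013  0.0004  0.0704] turn [ 0.0006 -0.0015 -0.0021]
```

View pics/scene4.png

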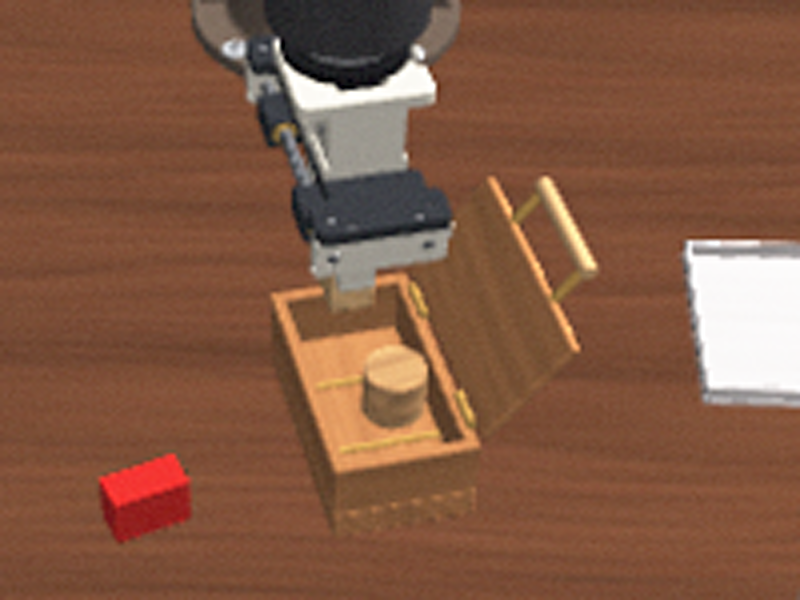

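```bash
python3 -m handwheel '[[-0.0007,0,0.02,0,0,0],[-0.0007,0,0.05,0,0,0],[-0.0007,0,0.08,0,0,0],[-0.0007,0,0.105,0,0,0],[-0.0007,0,0.12,0,0,0],[-0.0007,0,0.13,0,0,0],[-0.0007,0,0.13,0,0,0]]'; python3 d.py 0.5179 0.0197 0.0525 -74.5;python3 - <<'E'
from plant import ctrl
import cv2
for n in("scene",):
    s=ctrl.snapshot(n);i=s["img"]
    i=i[150:290,290:430]
    cv2.imwrite(f"pics/{n}5.png",cv2.resize(i,None,fx=4,fy=4,interpolation=cv2.INTER_CUBIC))
E
```

```text
clock: 13.08
tool_pos: [0.5183, 0.0198, 0.0605]
orientation: [180.0, -0.1, -74.5]
force: [0.0, 0.5, 0.0]
opening: 0.0535
t 13.07 pos [0.5183 0.0198 0.0605] rpy [ 1.7996e+02 -8.0000e-02 -7.4520e+01] open 0.0535 F [0.  0.5 0. ] q [ 23.9  15.5 -30.7   0.1 -43.8  -8.5]
shift [-0.      0.0004  0.008 ] turn [ 0.0006 -0.0014 -0.0004]
```

View pics/scene5.png

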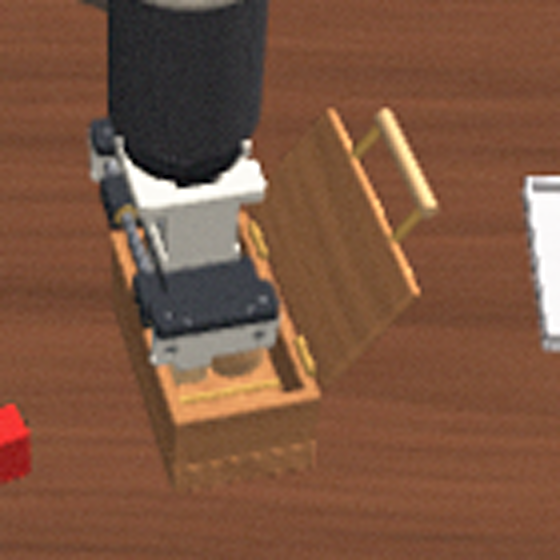

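The brick is inside the rim with no contact force. I'll lower the last 9 mm, then release and withdraw.

```bash
python3 -m handwheel '[[0,0,0.004,0,0,0],[0,0,0.007,0,0,0],[0,0,0.0088,0,0,0],[0,0,0.0088,0,0,0]]'; python3 -m handwheel '[[0,0,0,0,0,0],[0,0,0,0,0,0],[0,0,0,0,0,0],[0,0,0,0,0,0]]' -0.7;python3 -m handwheel '[[0,0,-0.02,0,0,0],[0,0,-0.06,0,0,0],[0,0,-0.11,0,0,0],[0,0,-0.16,0,0,0],[0,0,-0.21,0,0,0],[0,0,-0.25,0,0,0],[0,0,-0.25,0,0,0]]'; python3 d.py 0.478 0.16 0.30 -164.5
```

```text
clock: 13.62
tool_pos: [0.5183, 0.02, 0.0519]
orientation: [180.0, -0.1, -74.5]
force: [-0.1, -0.2, 0.0]
opening: 0.0537
clock: 14.12
tool_pos: [0.5183, 0.0199, 0.052]
orientation: [-180.0, -0.1, -74.5]
force: [0.5, 0.0, 0.3]
opening: 0.0743
clock: 15.0
tool_pos: [0.5197, 0.0205, 0.3056]
orientation: [-179.6, -0.1, -74.5]
force: [0.2, 0.6, -0.8]
opening: 0.0742
t 15.0 pos [0.5197 0.0205 0.3056] rpy [-1.7962e+02 -7.0000e-02 -7.4490e+01] open 0.0742 F [ 0.2  0.6 -0.8] q [ 24.    2.9 -11.    0.1 -75.8  -8.5]
shift [-0.1456  0.003   0.0054] turn [-0.0061  0.0042  1.5709]
```

```bash
python3 -m handwheel '[[-0.015,0,0,0,0,0.15],[-0.035,0,0,0,0,0.33],[-0.055,0.001,0,0,0,0.51],[-0.075,0.001,0,0,0,0.69],[-0.095,0.002,0,0,0,0.87],[-0.115,0.002,0,0,0,1.05],[-0.135,0.003,0,0,0,1.23],[-0.1456,0.003,0,0,0,1.4]]' -1;  python3 -m handwheel '[[0,0,0,0,0,0.17],[0,0,0,0,0,0.17],[0,0,0,0,0,0.17]]'; python3 - <<'E'
from plant import ctrl
from h import *
import cv2
for n in("scene","top"):
    s=ctrl.snapshot(n);i=s["img"]
    i=i[150:290,290:430] if n=="scene" else i[180:320,200:380]
    cv2.imwrite(f"pics/{n}6.png",cv2.resize(i,None,fx=4,fy=4,interpolation=cv2.INTER_CUBIC))
c,s=np.cos(.2706),np.sin(.2706)
a=unc((67,328),5,(215,205));b=unc((433,100),5,(305,170))
r=least_squares(lambda X:np.r_[proj("top",X)[0]-a,proj("scene",X)[0]-b],[.478,.16,.18]);X=r.x
d=X[:2]-[.5115,.0428];print("bar",X,"local",d@[c,s],d@[-s,c],r.fun)
th=np.array([2.2,1.5708])
for t in th:
    y=.0485-.129*np.cos(t);print(t,.5115-s*y,.0428+c*y,.079+.129*np.sin(t))
E
python3 d.py 0.478 0.16 0.30 -164.5
```

```text
clock: 16.0
tool_pos: [0.4757, 0.1604, 0.3007]
orientation: [-179.9, -0.1, -155.0]
force: [0.0, -1.1, 0.3]
opening: 0.0874
clock: 16.38
tool_pos: [0.4763, 0.1595, 0.3013]
orientation: [-179.9, -0.0, -164.3]
force: [0.3, 0.4, 0.5]
opening: 0.0875
bar [0.47707805 0.16344404 0.1876757 ] local -0.0009200389812152674 0.12545520914018252 [ 0.29579839  0.00053312  0.37592953 -0.03498142]
2.2 0.4782422302576718 0.16268920755150143 0.18329603609272713
1.5708 0.49853535525482595 0.08953557477630308 0.20799999999912971
t 16.48 pos [0.4764 0.1596 0.3015] rpy [-1.7992e+02 -2.0000e-02 -1.6434e+02] open 0.0877 F [-0.3 -0.1 -0.4] q [ 4.100e+01  1.500e+00 -1.300e+01  1.000e-01 -7.560e+01 -1.154e+02]
shift [-0.0017  0.      0.0015] turn [-0.0014 -0.0003  0.0028]
```

View pics/scene6.png

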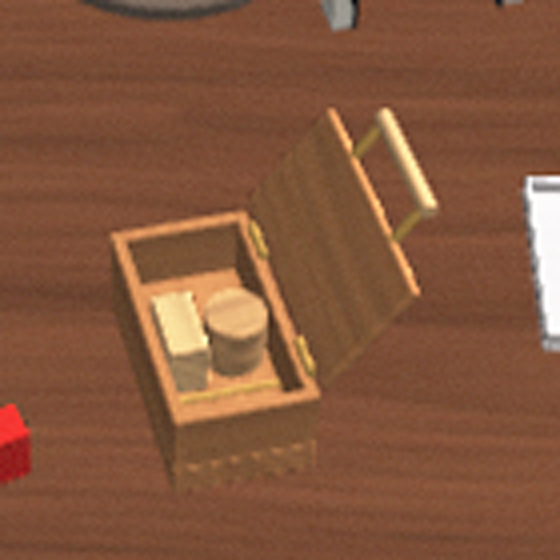

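View pics/top6.png

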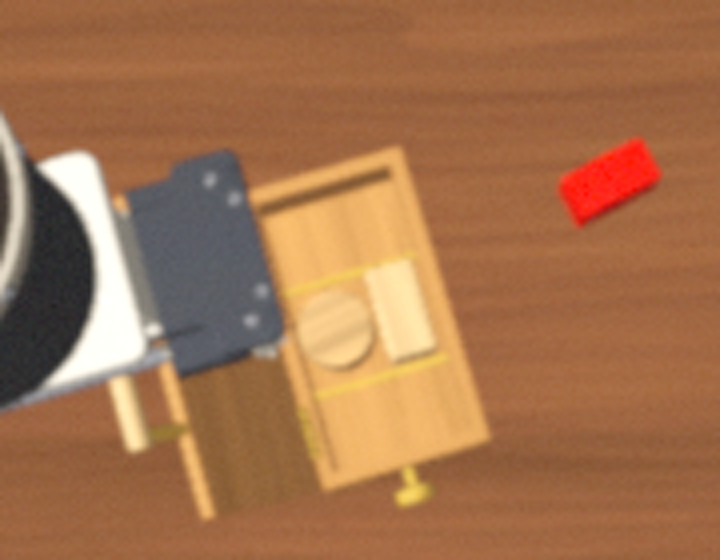

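Both parts stand upright between the strips: in the top view the cork is at (335,328) and the brick at (400,310). Next I'll lower the gripper over the bar.

```bash
python3 -m handwheel '[[-0.0017,0,0.02,0,0,0.003],[-0.0017,0,0.05,0,0,0.003],[-0.0017,0,0.08,0,0,0.003],[-0.0017,0,0.1,0,0,0.003],[-0.0017,0,0.112,0,0,0.003],[-0.0017,0,0.114,0,0,0.003],[-0.0017,0,0.114,0,0,0.003]]'; python3 d.py 0.4783 0.1615 0.187 -164.5; python3 - <<'E'
from plant import ctrl
import cv2
for n in("scene","top"):
    s=ctrl.snapshot(n);i=s["img"]
    i=i[130:270,310:450] if n=="scene" else i[180:320,180:360]
    cv2.imwrite(f"pics/{n}7.png",cv2.resize(i,None,fx=4,fy=4,interpolation=cv2.INTER_CUBIC))
E
```

```text
clock: 17.35
tool_pos: [0.4785, 0.1602, 0.1884]
orientation: [-179.9, 0.1, -164.6]
force: [0.6, -0.3, 1.0]
opening: 0.0874
t 17.35 pos [0.4785 0.1602 0.1884] rpy [-1.7993e+02  5.0000e-02 -1.6461e+02] open 0.0874 F [ 0.6 -0.3  1. ] q [ 4.090e+01  5.900e+00 -2.330e+01  1.000e-01 -6.080e+01 -1.156e+02]
shift [-0.0001  0.0013  0.0014] turn [-0.0011  0.0009 -0.0019]
```

View pics/scene7.png

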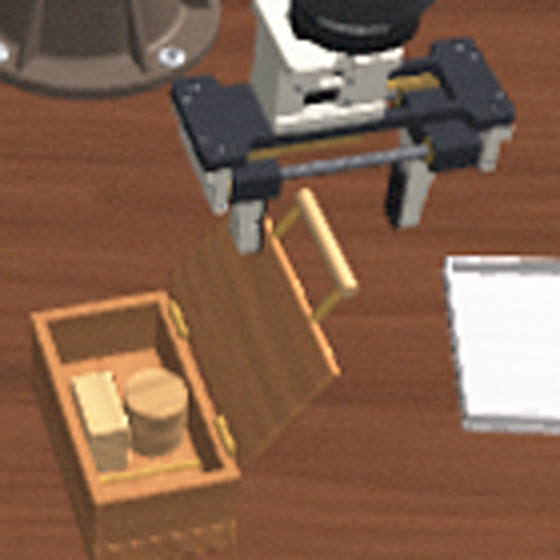

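View pics/top7.png

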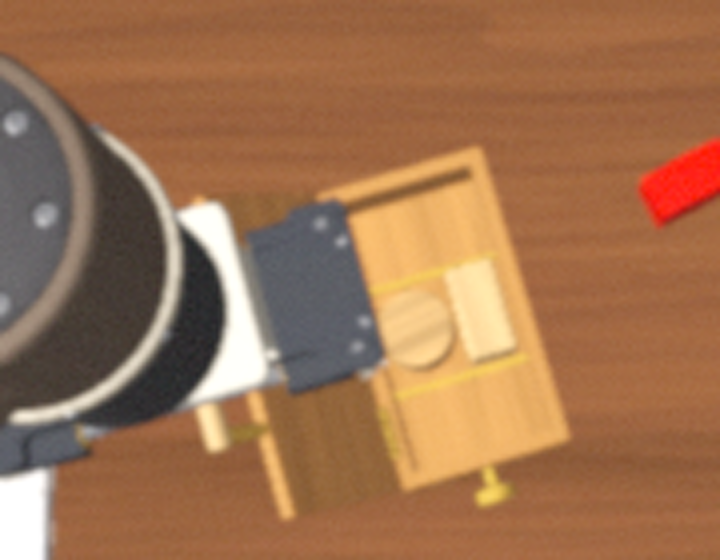

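```bash
python3 - <<'E'
from h import *
j=np.array([-np.sin(.2706),np.cos(.2706),0]);T=np.array([.4785,.1602,.1884])
for nm,X in dict(tcp=T,tip=T-[0,0,.017],tipL=T-j*.044-[0,0,.017],tipR=T+j*.044-[0,0,.017],tipLo=T-j*.065-[0,0,.017],bar=np.array([.4782,.1627,.1833])).items():
    print(nm,(proj("scene",X)[0]-[310,130])*4,(proj("top",X)[0]-[180,180])*4)
E
```

```text
tcp [321.45417166 238.80941089] [199.4128052  357.72643364]
tip [318.6907165  258.19941907] [205.11682077 360.89855014]
tipL [253.37870043 269.04026759] [287.96215829 336.46057497]
tipR [383.3043541  247.47449126] [121.78980963 385.4786109 ]
tipLo [221.95755173 274.25572309] [327.3333877  324.84672733]
bar [324.50861136 244.45229209] [196.19113942 359.3786064 ]
```

```bash
python3 - <<'E'
from plant import ctrl
import cv2
s=ctrl.snapshot("scene");i=s["img"][165:215,355:420]
cv2.imwrite("pics/s8.png",cv2.resize(i,None,fx=12,fy=12,interpolation=cv2.INTER_CUBIC))
E
```

```text
(no output)
```

View pics/s8.png

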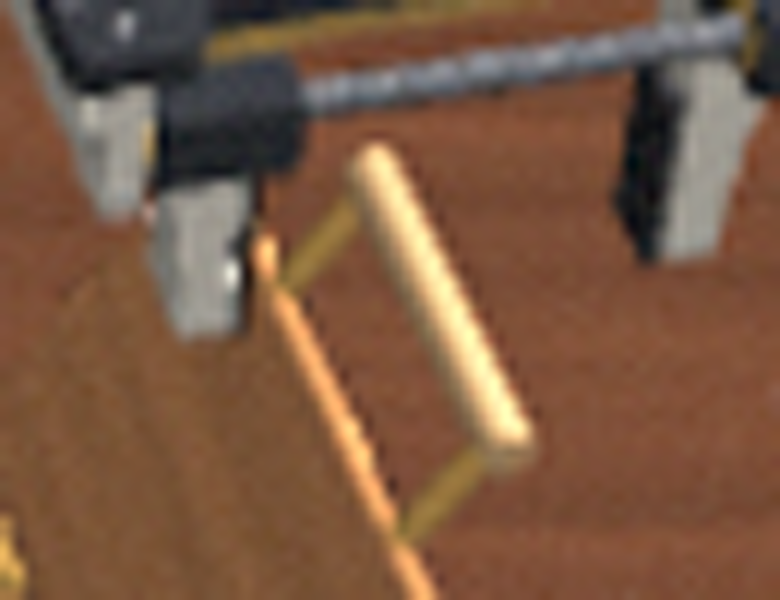

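```bash
python3 - <<'E'
from h import *
for p in((245,330),(655,262),(620,200),(450,300)):
  uv=unc(p,12,(355,165));print(p,[ray("scene",uv,z).round(4) for z in(.155,.171,.183,.19)])
E
python3 d.py 0.4783 0.1615 0.187 -164.5
```

```text
(245, 330) [array([0.453 , 0.1245, 0.155 ]), array([0.4702, 0.1226, 0.171 ]), array([0.483 , 0.1212, 0.183 ]), array([0.4905, 0.1204, 0.19  ])]
(655, 262) [array([0.4273, 0.2164, 0.155 ]), array([0.4449, 0.2129, 0.171 ]), array([0.4581, 0.2103, 0.183 ]), array([0.4658, 0.2087, 0.19  ])]
(620, 200) [array([0.4071, 0.2102, 0.155 ]), array([0.425 , 0.2068, 0.171 ]), array([0.4385, 0.2042, 0.183 ]), array([0.4463, 0.2027, 0.19  ])]
(450, 300) [array([0.4416, 0.1701, 0.155 ]), array([0.4589, 0.1674, 0.171 ]), array([0.4719, 0.1654, 0.183 ]), array([0.4795, 0.1642, 0.19  ])]
t 17.5 pos [0.4785 0.1603 0.1885] rpy [-1.7995e+02  7.0000e-02 -1.6462e+02] open 0.0876 F [ 0.3 -0.2 -0.4] q [ 4.090e+01  5.800e+00 -2.330e+01  1.000e-01 -6.080e+01 -1.156e+02]
shift [-0.0001  0.0012  0.0015] turn [-0.0009  0.0013 -0.0021]
```

```bash
python3 - <<'E'
import cv2
for f,(y0,y1,x0,x1),n in(("scene1",(280,400,240,440),"a"),("scene3",(180,350,0,350),"b"),("scene4",(150,330,250,480),"c")):
    i=cv2.imread(f"pics/{f}.png")[y0:y1,x0:x1]
    k=min(780/i.shape[1],560/i.shape[0]);print(n,k);cv2.imwrite(f"pics/z{n}.png",cv2.resize(i,None,fx=k,fy=k))
E
```

```text
a 3.9
b 2.2285714285714286
c 3.111111111111111
```

View pics/za.png

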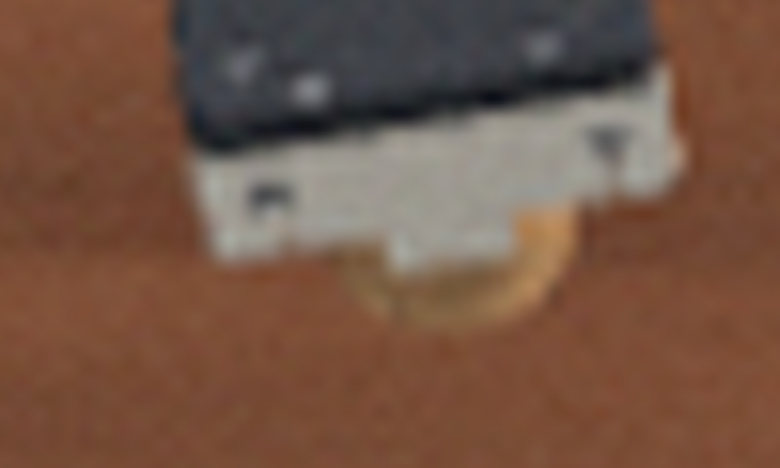

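View pics/zb.png

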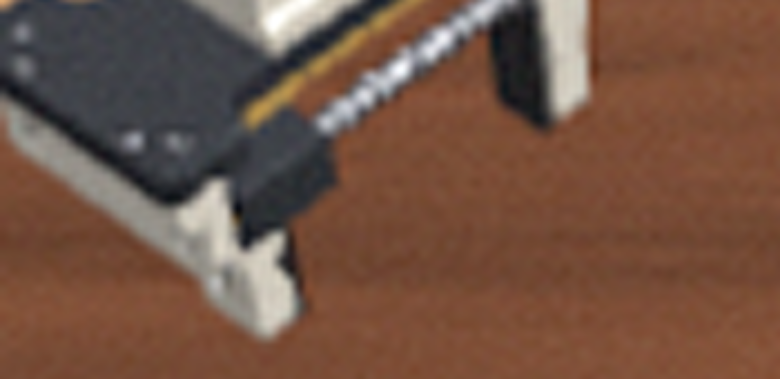

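View pics/zc.png

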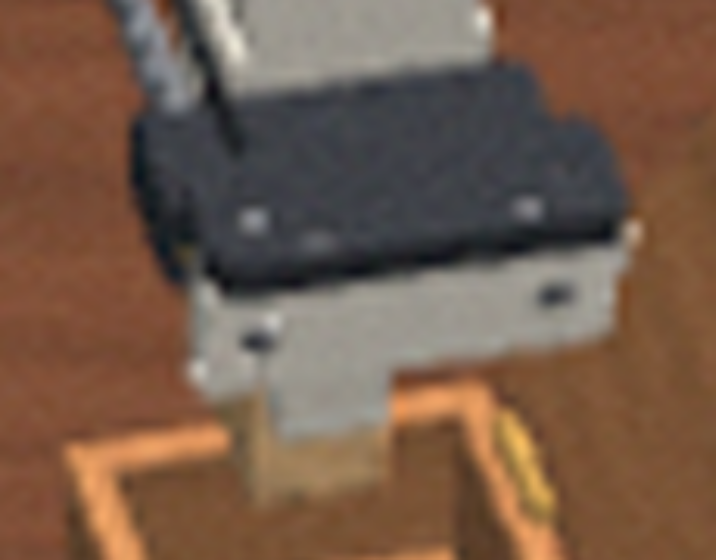

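The picture shows the fingertips higher than `tip_extent` implies. I'll check before gripping by closing partway, staying clear of the bar, and looking again.

```bash
python3 -m handwheel '[[0,0.0012,0.001,0,0,0],[0,0.0012,0.001,0,0,0],[0,0.0012,0.001,0,0,0],[0,0.0012,0.001,0,0,0]]' 0.2;  python3 - <<'E'
from plant import ctrl
import cv2
s=ctrl.snapshot("scene");i=s["img"][155:215,350:430]
cv2.imwrite("pics/s9.png",cv2.resize(i,None,fx=10,fy=10,interpolation=cv2.INTER_CUBIC))
E
```

```text
clock: 18.0
tool_pos: [0.4778, 0.1612, 0.1868]
orientation: [-179.9, 0.0, -164.6]
force: [-0.2, -0.0, -0.0]
opening: 0.0529
```

View pics/s9.png

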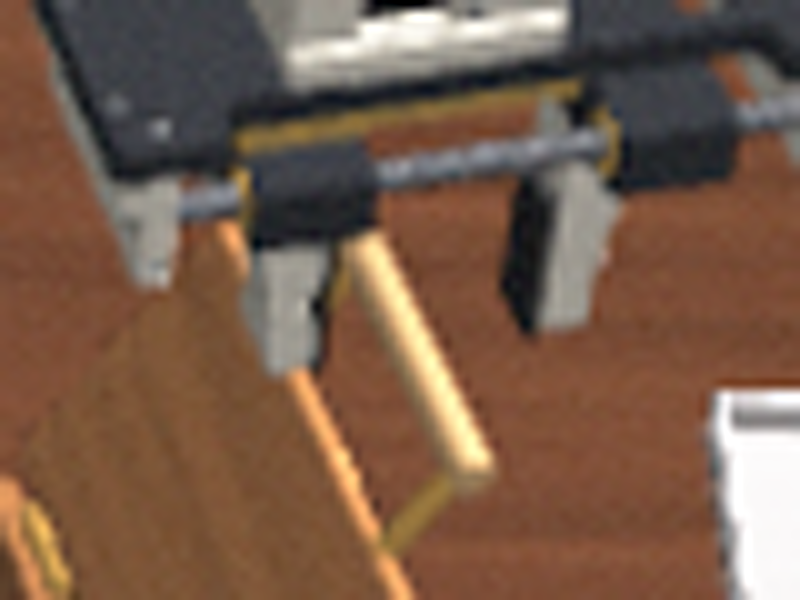

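Going by the picture, the tips end about level with the top of the bar, while the stated geometry puts them 16 mm below it. Closing here will show which is right: about 12 mm means gripped, near 0 means missed.

```bash
python3 -m handwheel '[[0,0,0,0,0,0],[0,0,0,0,0,0],[0,0,0,0,0,0],[0,0,0,0,0,0]]' 1; python3 -m handwheel '[[0,0,0,0,0,0],[0,0,0,0,0,0]]';   python3 - <<'E'
from plant import ctrl
import cv2
s=ctrl.snapshot("scene");i=s["img"][155:215,350:430]
cv2.imwrite("pics/s10.png",cv2.resize(i,None,fx=10,fy=10,interpolation=cv2.INTER_CUBIC))
E
```

```text
clock: 18.55
tool_pos: [0.4778, 0.1612, 0.1868]
orientation: [-179.9, 0.0, -164.6]
force: [0.0, 0.3, -0.1]
opening: 0.0094
clock: 18.8
tool_pos: [0.4778, 0.1612, 0.1867]
orientation: [-179.9, 0.0, -164.6]
force: [0.0, 0.1, 1.2]
opening: 0.0008
```

View pics/s10.png

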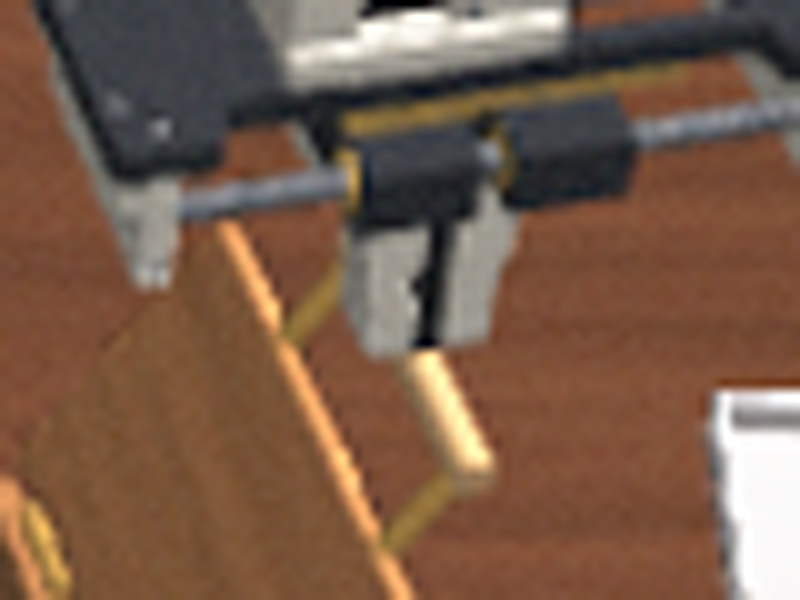

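It missed: the opening went to 0.8 mm, so the image was right. The tips sit just above the bar, about 20 mm higher than stated. I'll open, lower 18 mm and try again.

```bash
python3 -m handwheel '[[0,0,0,0,0,0],[0,0,0,0,0,0],[0,0,0,0,0,0],[0,0,0,0,0,0]]' -0.4; python3 -m handwheel '[[0,0,0.006,0,0,0],[0,0,0.012,0,0,0],[0,0,0.017,0,0,0],[0,0,0.018,0,0,0],[0,0,0.018,0,0,0]]'; python3 -m handwheel '[[0,0,0,0,0,0],[0,0,0,0,0,0],[0,0,0,0,0,0]]' 0.5;   python3 - <<'E'
from plant import ctrl
import cv2
print(ctrl.get_obs()["opening"])
s=ctrl.snapshot("scene");i=s["img"][155:215,350:430]
cv2.imwrite("pics/s11.png",cv2.resize(i,None,fx=10,fy=10,interpolation=cv2.INTER_CUBIC))
E
```

```text
clock: 19.35
tool_pos: [0.4778, 0.1612, 0.1867]
orientation: [-179.9, 0.0, -164.6]
force: [0.5, -0.1, 0.3]
opening: 0.0348
clock: 19.98
tool_pos: [0.4778, 0.1612, 0.1687]
orientation: [-179.9, -0.0, -164.6]
force: [0.0, 0.6, -0.6]
opening: 0.0615
clock: 20.35
tool_pos: [0.4779, 0.1612, 0.1689]
orientation: [-179.9, 0.0, -164.6]
force: [0.2, 0.3, -0.2]
opening: 0.0368
0.036767895297882616
```

View pics/s11.png

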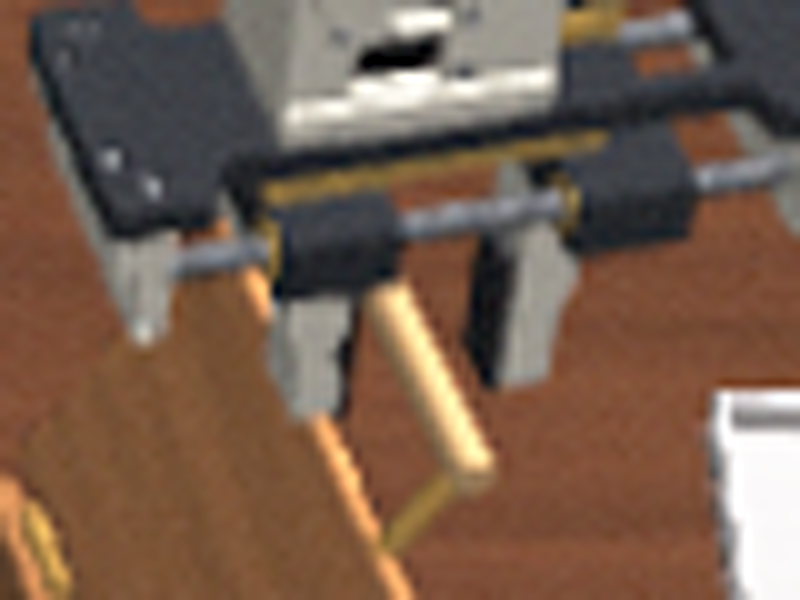

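```bash
python3 -m handwheel '[[0,0.002,0.003,0,0,0],[0,0.002,0.003,0,0,0],[0,0.002,0.003,0,0,0]]'; python3 -m handwheel '[[0,0,0,0,0,0],[0,0,0,0,0,0],[0,0,0,0,0,0],[0,0,0,0,0,0]]' 1;   python3 - <<'E'
from plant import ctrl
import cv2
print(ctrl.get_obs()["opening"])
s=ctrl.snapshot("scene");i=s["img"][155:215,350:430]
cv2.imwrite("pics/s12.png",cv2.resize(i,None,fx=10,fy=10,interpolation=cv2.INTER_CUBIC))
E
```

```text
clock: 20.78
tool_pos: [0.4773, 0.1631, 0.1657]
orientation: [-179.9, -0.0, -164.6]
force: [0.5, -0.4, 0.2]
opening: 0.022
clock: 21.28
tool_pos: [0.4775, 0.1623, 0.1658]
orientation: [-179.9, -0.0, -164.6]
force: [3.0, -5.1, -0.7]
opening: 0.0112
0.011168627820316633
```

View pics/s12.png

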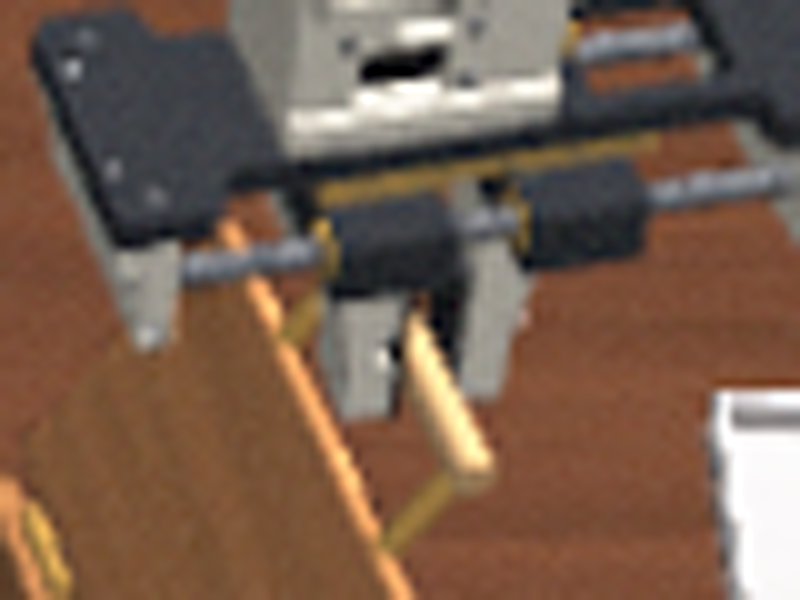

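The bar is gripped: the opening of 11.2 mm matches its 12 mm thickness. Now I'll swing the lid along the arc about the hinge with the tool vertical, half the arc first.

```bash
python3 -m handwheel '[[0,-0.0025,-0.0018,0,0,0],[0,-0.0065,-0.0045,0,0,0],[0,-0.011,-0.0071,0,0,0],[0,-0.0176,-0.0107,0,0,0],[0,-0.0245,-0.014,0,0,0],[0,-0.0315,-0.0168,0,0,0],[0,-0.0367,-0.0186,0,0,0],[0,-0.0367,-0.0186,0,0,0]]' ;   python3 - <<'E'
from plant import ctrl
import cv2
o=ctrl.get_obs();print(o["opening"],o["force"],o["joint_pos"])
s=ctrl.snapshot("scene");i=s["img"][145:245,310:430]
cv2.imwrite("pics/s13.png",cv2.resize(i,None,fx=6,fy=6,interpolation=cv2.INTER_CUBIC))
E
```

```text
clock: 22.32
tool_pos: [0.4874, 0.1277, 0.1853]
orientation: [-180.0, 0.1, -164.6]
force: [-3.7, 4.1, 7.0]
opening: 0.011
0.01099399386794713 [-3.65384653  4.10629503  6.98105514] [ 3.71163253e+01  5.91858482e+00 -2.36626830e+01  8.58094416e-02
 -6.03637663e+01 -1.11806693e+02]
```

View pics/s13.png

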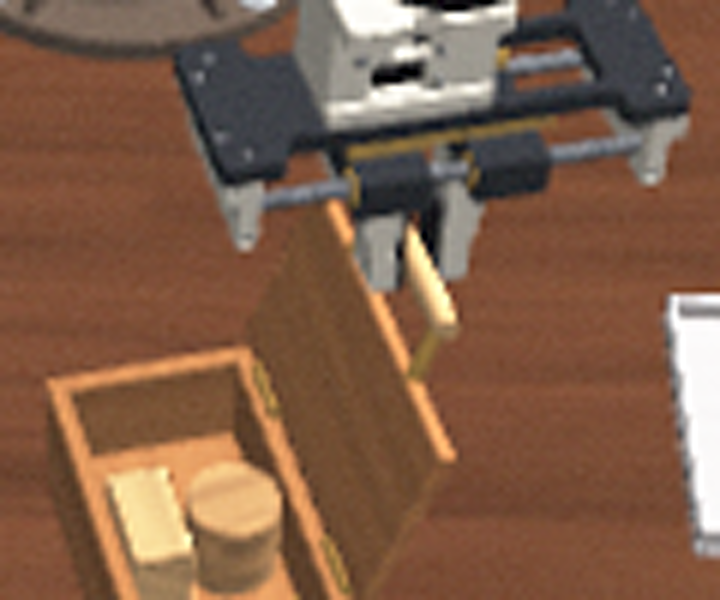

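```bash
python3 -m handwheel '[[0,-0.0045,-0.002,0,0,0],[0,-0.0099,-0.0035,0,0,0],[0,-0.015,-0.0047,0,0,0],[0,-0.02,-0.0056,0,0,0],[0,-0.0252,-0.0062,0,0,0],[0,-0.03,-0.0067,0,0,0],[0,-0.0345,-0.0069,0,0,0],[0,-0.0345,-0.0069,0,0,0]]' ;   python3 - <<'E'
from plant import ctrl
from h import *
import cv2
o=ctrl.get_obs();print(o["opening"],o["force"])
c,s=np.cos(.2706),np.sin(.2706)
d=o["tool_pos"][:2]-[.5115,.0428];print("local",d@[c,s],d@[-s,c])
for n in("scene","top"):
    s=ctrl.snapshot(n);i=s["img"]
    i=i[145:245,310:430] if n=="scene" else i[200:320,215:335]
    cv2.imwrite(f"pics/{n}14.png",cv2.resize(i,None,fx=5,fy=5,interpolation=cv2.INTER_CUBIC))
E
```

```text
clock: 23.38
tool_pos: [0.4964, 0.0942, 0.1913]
orientation: [-179.9, 0.0, -164.7]
force: [2.7, 2.3, 1.8]
opening: 0.011
0.01098748990047827 [2.65838833 2.30227907 1.80180212]
local -0.0007679051020281184 0.05358530639846912
```

View pics/scene14.png

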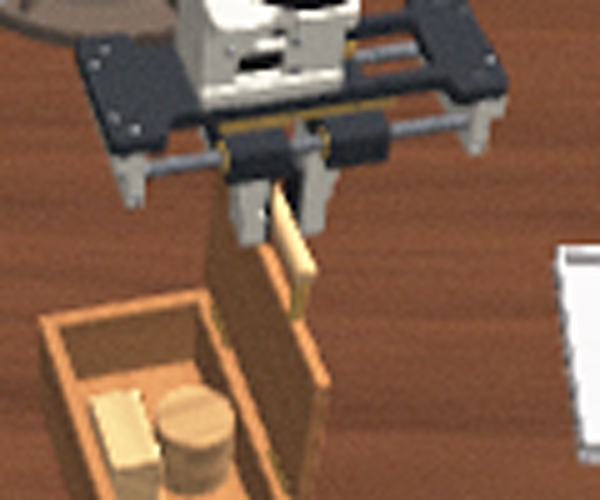

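View pics/top14.png

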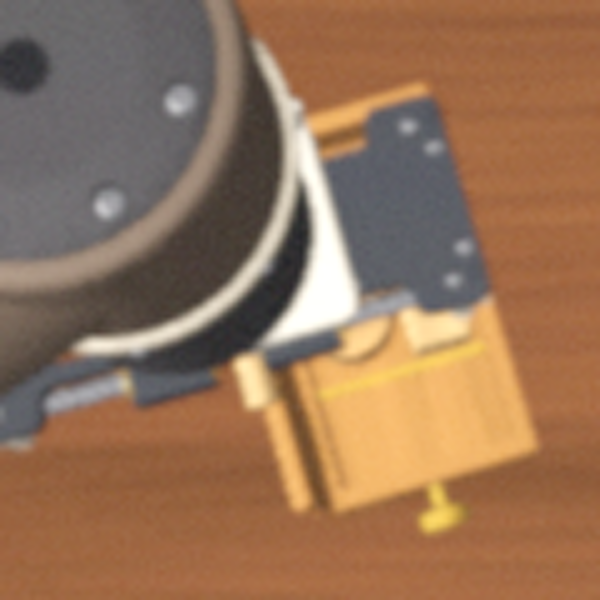

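```bash
python3 -m handwheel '[[0,-0.0015,0,0,0,0],[0,-0.003,0,0,0,0],[0,-0.0045,0,0,0,0],[0,-0.0047,0,0,0,0],[0,-0.0047,0,0,0,0],[0,-0.0047,0,0,0,0],[0,-0.0047,0,0,0,0],[0,-0.0047,0,0,0,0]]' ;   python3 - <<'E'
from plant import ctrl
from h import *
import cv2
o=ctrl.get_obs();print(o["opening"],o["force"],o["qvel"].round(3))
c,s=np.cos(.2706),np.sin(.2706)
d=o["tool_pos"][:2]-[.5115,.0428];print("local",d@[c,s],d@[-s,c])
def W(x,y,z): return np.array([.5115+c*x-s*y,.0428+s*x+c*y,z])
for th in(1.48,1.571,1.66):
  for r in(.129,):
    print(th,[((proj(n,W(x,.0485-r*np.cos(th),.079+r*np.sin(th)))[0]-o_)*6).round(0) for n,o_,x in(("scene",[310,145],.046),("top",[225,205],-.046))])
for n in("scene","top"):
    S=ctrl.snapshot(n);i=S["img"];cv2.imwrite(f"pics/{n}15f.png",i)
    i=i[145:245,310:430] if n=="scene" else i[205:305,225:345]
    cv2.imwrite(f"pics/{n}15.png",cv2.resize(i,None,fx=6,fy=6,interpolation=cv2.INTER_CUBIC))
E
```

```text
clock: 24.48
tool_pos: [0.4976, 0.09, 0.1915]
orientation: [-179.9, 0.0, -164.6]
force: [2.6, 1.8, 4.8]
opening: 0.011
0.011035953422545122 [2.58464325 1.84093933 4.82681266] [-0.043  0.027 -0.019  0.049  0.054  0.021]
local -0.0008167921179236431 0.04922722749101575
1.48 [array([324., 343.]), array([306., 439.])]
1.571 [array([352., 337.]), array([271., 450.])]
1.66 [array([379., 333.]), array([238., 460.])]
```

View pics/scene15.png

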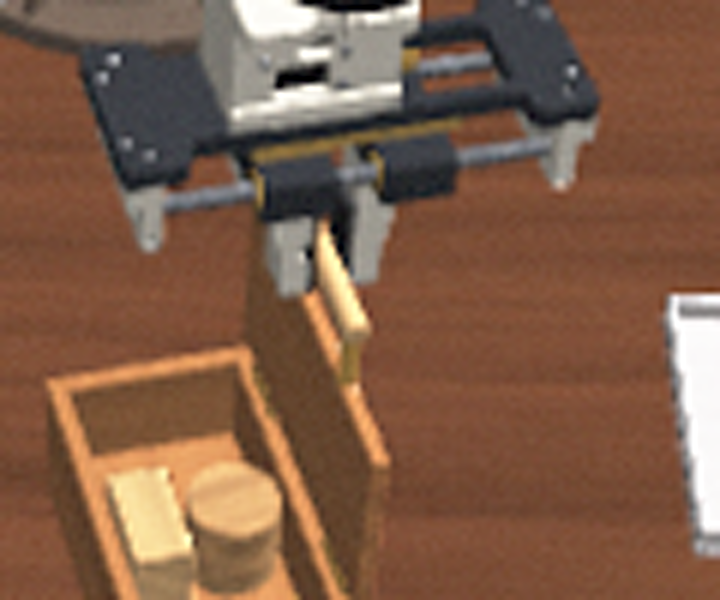

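View pics/top15.png

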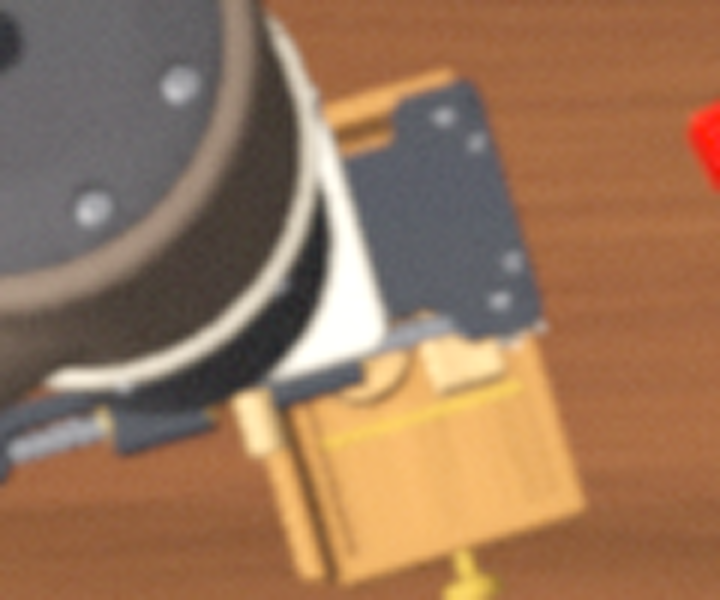

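View pics/scene15f.png

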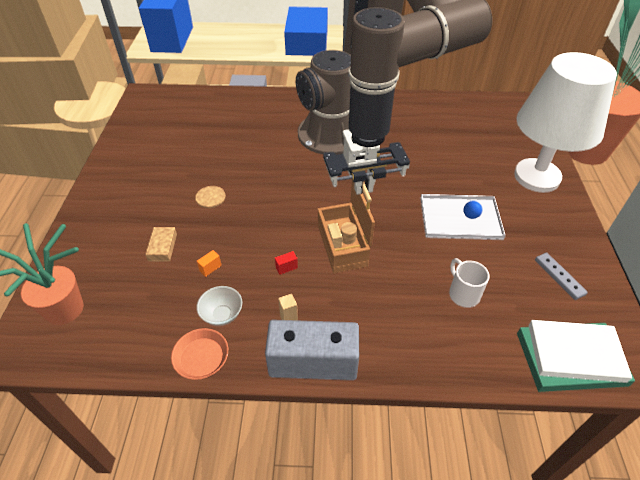

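All the estimates put the lid near upright. By gripper position it is about 1.576 rad, and the bar end in the two views gives about 1.59. The bystanders are where they started. I'll hold briefly and hand in.

```bash
python3 -m handwheel '[[0,0,0,0,0,0],[0,0,0,0,0,0],[0,0,0,0,0,0],[0,0,0,0,0,0]]'; python3 -c "
from plant import ctrl
print(ctrl.close_job())"
```

```text
clock: 25.08
tool_pos: [0.4975, 0.09, 0.1914]
orientation: [-179.9, 0.0, -164.6]
force: [3.5, 2.6, 5.2]
opening: 0.0109
the job is handed in; nothing more can be done
None
```

The cork cylinder and the bamboo brick are both packed in the bay and let go. The lid is held upright by its bar. I handed the job in at 25 s of the 69 s allowed; it reports no verdict, so what follows rests on my own checks.

- **Packing:** the last pictures that show the whole bay, taken before I gripped the lid bar, have both parts upright between the brass strips. The scene camera put the cork about 16 mm from the box's middle along y and within 3 mm along x. I measured the brick's place only from where the gripper released it, about 24 mm to the other side.
- **Lid:** its angle is about 1.576 rad from the gripper position, and the bar end in the two camera views gives about 1.59. Both are well inside 1.571 ± 0.09.
- **Grip:** the arm is still and holding the bar, with the fingers stopped 11 mm apart on the 12 mm bar. The wrist force is about 7 N; I could not read the finger force directly.
- **Bystanders:** none had visibly moved in the last full picture.

**Check that disagreed:** the fingertips are about 20 mm shorter than `ctrl.tip_extent` implies. My first close on the bar passed above it (opening 0.8 mm). I lowered the gripper 21 mm in all, and the next close held.

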